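# Open the pickle jar in the jar brace

## Robot

A 6-joint arm with a two-finger parallel gripper is mounted at the origin on the work surface. World frame = base frame: x ahead of the robot, y to its left, z up, the work surface at z = 0. Lengths are in m, angles in rad, forces in N, time in s.
With the tool pointing down it reaches from about 0.35 to 0.975 m from the base axis. Payload 4.9 kg.
Tool frame: the origin (TCP) lies at the very end of the fingers, on their centre line; the grasp point (between the pads) lies 19 mm behind it; z points along the fingers, x is the direction in which the jaws open and shut, and the axes are right-handed (so a half turn about z gives the same grasp; the last joint's range is limited). The gripper opens to 85 mm and grips with 20 to 120 N. Pads are 22 mm wide; open, the fingers measure 114 mm over their backs; the gripper's body (76 mm by 85 mm) begins 54 mm behind the grasp point. The pads swing forward as they close: fully open they stand 13 mm farther back than shut.
Start: joints at [-1.355, 0.053, 1.613, -0, 1.476, -0.119], TCP at [0.205, -0.59, 0.231] pointing down, gripper open.
Joint ranges: [-3.01, 3.01], [-1.01, 2.22], [0.06, 2.58], [-1.02, 4.17], [0.09, 2.62], [-3.14, 3.14]. Speed limits (rad/s): [2.57, 2.57, 3.14, 3.14, 3.14, 3.14].

## Interface

Orientations are given as a unit quaternion [w, x, y, z].
In Python, from plant import manip, imaging gives the robot as it stands.
- The arm moves only by the shell command python3 -m pendant 'ROWS'. ROWS is JSON, a list that holds one entry, the list of rows, each a list of 7 numbers: the turn, a rotation vector about the world's x, y, z in units of pi rad (1.0 is pi rad), then the shift along the world's x, y, z in units of 250 mm (1.0 is 250 mm), then the opening, from 0 (shut) to 1 (fully open). In form: [[[ax, ay, az, tx, ty, tz, claw], ...]]. A call has 1 to 20 rows; each row shifts and turns the commanded pose from where the row before left it; what a row does not reach is not made up. A row lasts 1/8 s, in which the tool goes at most 62.5 mm and 10.7 degrees, less where a joint would pass 70% of its speed; a pose out of reach is approached as far as the arm can. A call with a number of a shift or a turn outside -1 to 1 is refused whole. A call with a gripper value outside its range is refused whole. The fingers move at their own pace and stop on an object; the grip force is fixed at half the most. Time passes only in rows, so rows that do not move let the fingers close. It gives the time, the measured TCP pose, the force and the opening at its end, in the units of the state.
- manip.state(): the state, without advancing time (a new reading comes with each control period).
- imaging.grab_frame(name): name is "scene" or "top" or "wrist"; returns a dict with "frame" (400x640x3 uint8, blue, green, red), "mtx" (3x3 intrinsics, pixels), "world_to_cam" (4x4, takes a point from world to camera coordinates). Camera axes: x right, y down, z forward; pixel columns grow to the right and rows downward; lengths in m; the calibration is good to about 2 mm. The wrist camera is an equidistant fisheye: a pixel r from the principal point sees the ray r / f radians off the axis. A picture is of the moment at which its call begins. There is no depth.
- manip.job_done(): hands the job in, once; it reports no verdict.
The state is a dict: "time": time; "joint_pos": joint angles; "joint_vel": joint speeds; "joint_efforts": joint torques, N m; "tool_pos": TCP position; "tool_rot": TCP orientation; "contact_force": force on the tool from outside, world axes, zero at the start; "ft_torque": the same for the moment, N m; "gripper_width": opening from 0.0 (shut) to 1.0 (fully open).
Only numpy, scipy, OpenCV 4.12 (cv2) and the standard library are available. Lean on these libraries where they do the work, as an engineer would, in place of code of your own. Each camera call takes 0.05 s, during which the arm holds its last target. There are 200 camera calls.

## Task

Lift the pickle jar with the red cap out of the grey carrier and stand it fully down in the square pocket of the blue jar brace, which keeps it from turning. There, and nowhere else, unscrew the red cap (anticlockwise seen from above) until its threads let go, leave the jar in the brace, and finish still holding the cap level and still a few centimetres straight above the jar's mouth. Leave everything else on the counter where it is.

Things in the scene. Friction and masses are not known exactly. Their poses are not given: they have to be found in the camera images.
- jar: square glass jar of green pickles: body 62 x 62 mm, 70 mm tall, then a round neck 40 mm in diameter; 0.24 to 0.45 kg. Origin: centre of its underside, z up, x and y square to its sides (any quarter turn is equivalent). It starts in one of the carrier's two wells, at any yaw, cap on.
- cap: red round screw cap, 58 mm in diameter, 20 mm tall, 30 g. Origin: centre of its lower edge, z up; screwed on, this is 76 mm above the jar's underside and 6 mm above its glass shoulder, the cap's top 96 mm above the underside. The jar may be carried by it in a firm grip (60 N). It turns with steady friction, under 0.8 N m.
- mouth (a point): centre of the jar's mouth with its springy seal, 88 mm above the jar's underside. Lugs hold the cap until it has turned 1.05 to 1.35 rad anticlockwise (from above) relative to the jar, without rising; then the seal nudges it up 2 mm and it lifts straight off. Free to at least 1.7 rad, then a stop. Pulling up earlier lifts the jar.
- carrier: fixed grey plastic block 120 x 225 x 24 mm, origin under its centre, with two round wells 92 mm in diameter and 18 mm deep at y = -52.5 and +52.5 mm in its frame (well floor 6 mm above its underside). A jar turns freely in a well.
- brace: jar brace: fixed blue block 124 x 124 x 36 mm, origin under its centre, with a square pocket 68 x 68 mm, 26 mm deep, in the middle of its top, square to its x and y (floor 10 mm above its underside, black pad). The jar fits with 3 mm play all round and can turn about 0.1 rad either way in it.
- jar2: bystander, leave alone: the other jar, same glass body but a yellow lid and orange contents, 62 x 62 x 96 mm; origin under its centre
- bottle_red: bystander, leave alone: red squeeze bottle, 60 mm dia, 170 mm tall; origin under its centre
- bottle_yellow: bystander, leave alone: yellow squeeze bottle, 60 mm dia, 170 mm tall; origin under its centre
- tub: bystander, leave alone: empty clear tub, 100 x 160 x 50 mm; origin under its centre
- bowl: bystander, leave alone: white bowl, 100 mm dia, 45 mm tall; origin under its centre
- turner: bystander, leave alone: spatula lying flat; origin under it
- shaker: bystander, leave alone: small aluminium shaker, 44 mm dia, 82 mm tall; origin under its centre
Not all that is in view belongs to the job. Of the things shaped like the cap, the red one is meant.

How it is judged:
By the outcome, as a careful person would: the job done as asked, in the order asked, and still so for the second after the job is handed in, while the arm keeps its last pose, push and grip.
It also fails if it takes over 38 s, if anything falls off the work surface, if the arm or the gripper's body presses on something with over 40 N, if the wrist force passes 120 N, or if a joint passes its speed limit or range.

## Working session

There is one attempt and no reset: what is moved stays moved. The work goes in short steps, Python scripts to look and compute and a shell command to move; the robot and the scene stay as the last step left them, time stands still between calls to the robot, and variables do not carry over. Pictures are saved under pics/ and viewed, about 8 in all and at most 12, crops included, and the job is handed in when it is done.

```bash
mkdir -p pics; ls; cat > h.py <<'E'
import numpy as np,cv2
from plant import manip,imaging
def grab(n,save=None):
    f=imaging.grab_frame(n)
    if save: cv2.imwrite('pics/'+save,f['frame'])
    return f
def ray(f,u,v,fish=False):
    K=np.array(f['mtx']);T=np.array(f['world_to_cam'])
    x=(u-K[0,2])/K[0,0];y=(v-K[1,2])/K[1,1]
    if fish:
        r=np.hypot(x,y); d=np.array([np.sin(r)*x/max(r,1e-9),np.sin(r)*y/max(r,1e-9),np.cos(r)])
    else: d=np.array([x,y,1.])
    R=T[:3,:3];return -R.T@T[:3,3],R.T@d
def onz(f,u,v,z,fish=False):
    o,d=ray(f,u,v,fish);return o+d*(z-o[2])/d[2]
E
python3 - <<'E'
from h import *
f=grab('top','top.png');g=grab('scene','scene.png')
for q in(f,g):print(np.round(q['mtx'],1),np.round(q['world_to_cam'],3))
print(manip.state())
cv2.imwrite('pics/both.png',cv2.resize(np.vstack([f['frame'],g['frame']]),(480*1,600)))
E
```

```text
pics
[[478.9   0.  321.6]
 [  0.  478.9 195.6]
 [  0.    0.    1. ]] [[-0.01  -1.     0.017 -0.099]
 [-0.982  0.006 -0.19   0.542]
 [ 0.19  -0.019 -0.982  1.413]
 [ 0.     0.     0.     1.   ]]
[[367.8   0.  318.9]
 [  0.  367.8 197.1]
 [  0.    0.    1. ]] [[ 0.097  0.995  0.011  0.037]
 [ 0.791 -0.07  -0.608 -0.343]
 [-0.604  0.067 -0.794  1.461]
 [ 0.     0.     0.     1.   ]]
{'time': 0.1, 'joint_pos': array([-1.35499202e+00,  5.33066264e-02,  1.61416884e+00,  1.66845587e-05,
        1.47600869e+00, -1.19003713e-01]), 'joint_vel': array([ 6.38606287e-06, -2.75192849e-03, -3.12270933e-03,  9.24508657e-04,
       -1.28199234e-04, -6.30997964e-04]), 'joint_efforts': array([ 2.89571399e-04, -3.94904923e+01, -3.71362996e+01, -3.42465205e-05,
        3.91855458e-03,  1.12538109e-05]), 'tool_pos': array([ 0.20524697, -0.58973362,  0.23016892]), 'tool_rot': array([-6.41755599e-04,  8.15041461e-01, -5.79401866e-01, -6.94735201e-04]), 'contact_force': array([ 0.41965684, -0.37730069,  0.36162844]), 'ft_torque': array([ 0.00848055, -0.02299996, -0.01345108]), 'gripper_width': 1.0015072117947812}
```

View pics/top.png

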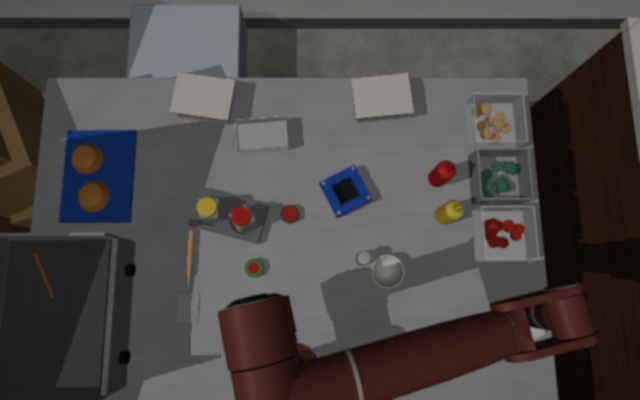

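View pics/scene.png

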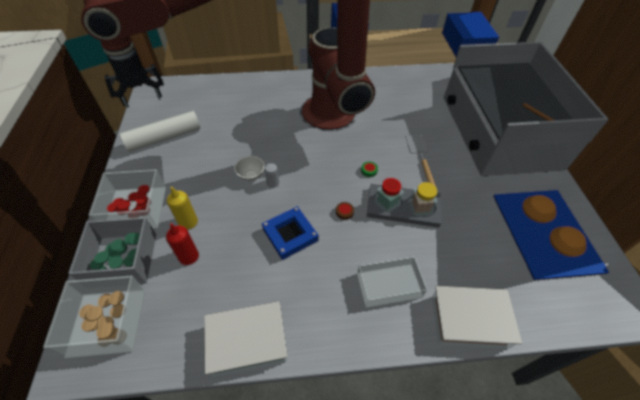

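Candidates in the top view: red-capped jar in the carrier at (241,216), a dark red disc loose on the counter (290,214), a red disc on a green ring (255,268), and tomatoes in the right tray (505,233). By description it is (241,216). Next I measure it and take a close crop.

```bash
python3 - <<'E'
from h import *
f=grab('top');g=grab('scene')
def red(q,box):
    u0,v0,u1,v1=box
    h=cv2.cvtColor(q['frame'],cv2.COLOR_BGR2HSV)
    m=(((h[...,0]<8)|(h[...,0]>172))&(h[...,1]>130)&(h[...,2]>110)).astype(np.uint8)
    z=np.zeros_like(m);z[v0:v1,u0:u1]=m[v0:v1,u0:u1]
    c=max(cv2.findContours(z,0,2)[0],key=cv2.contourArea);return c
def tri(a,b):
    A=[];B=[]
    for (o,d) in(a,b):
        d=d/np.linalg.norm(d);P=np.eye(3)-np.outer(d,d);A.append(P);B.append(P@o)
    return np.linalg.lstsq(np.vstack(A),np.hstack(B),rcond=None)[0]
ct=red(f,(225,200,257,235));cs=red(g,(375,172,407,202))
for q,c in((f,ct),(g,cs)):
    (u,v),r=cv2.minEnclosingCircle(c);print('cap px',u,v,r,cv2.boundingRect(c),'at z=.102',onz(q,u,v,.102))
et=cv2.minEnclosingCircle(ct)[0];es=cv2.minEnclosingCircle(cs)[0]
print('tri',tri(ray(f,*et),ray(g,*es)))
for q,box in((f,(310,155,385,225)),(g,(255,200,330,260))):
    h=cv2.cvtColor(q['frame'],cv2.COLOR_BGR2HSV)
    m=((h[...,0]>100)&(h[...,0]<130)&(h[...,1]>130)&(h[...,2]>60)).astype(np.uint8)
    z=np.zeros_like(m);u0,v0,u1,v1=box;z[v0:v1,u0:u1]=m[v0:v1,u0:u1]
    c=max(cv2.findContours(z,0,1)[0],key=cv2.contourArea)[:,0]
    P=np.array([onz(q,u,v,.036)[:2] for u,v in c],np.float32)
    print('brace',cv2.minAreaRect(P*1000))
# crops
a=cv2.resize(f['frame'][150:290,170:390],None,fx=3,fy=3,interpolation=2)
cv2.imwrite('pics/c1.png',cv2.convertScaleAbs(a,alpha=1.6))
E
```

```text
cap px 240.27777099609375 215.72222900390625 9.611381530761719 (231, 207, 19, 19) at z=.102 [0.47319474 0.1355737  0.102     ]
cap px 391.5 185.0 9.013978004455566 (383, 178, 18, 14) at z=.102 [0.47832282 0.13381637 0.102     ]
tri [0.47395805 0.13607752 0.09646637]
brace ((559.195556640625, -178.8720703125), (122.4593505859375, 123.4444808959961), 26.539871215820312)
brace ((570.9058837890625, -178.55538940429688), (135.39959716796875, 125.40929412841797), 26.54930877685547)
```

View pics/c1.png

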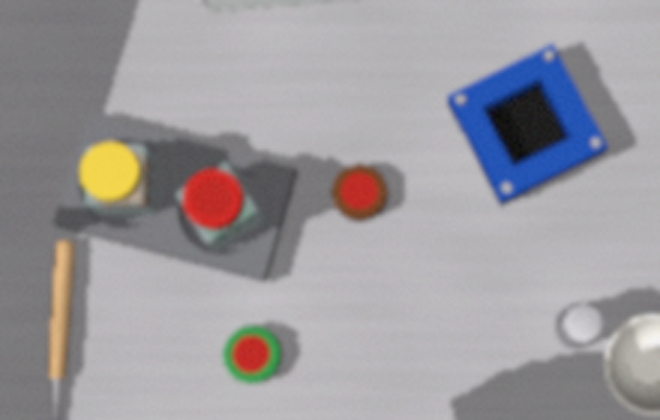

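The crop confirms it: the red cap sits on a greenish square glass jar at top (241,216). The two discs on the counter are separate. I'll move above the jar and look from close by.

```bash
python3 -m pendant '[[[0,0,0.033,0.077,0.207,0,1],[0,0,0.033,0.077,0.207,0,1],[0,0,0.033,0.077,0.207,0,1],[0,0,0.033,0.077,0.207,0,1],[0,0,0.033,0.077,0.207,0,1],[0,0,0.033,0.077,0.207,0,1],[0,0,0.033,0.077,0.207,0,1],[0,0,0.033,0.077,0.207,0,1],[0,0,0.033,0.077,0.207,0,1],[0,0,0.033,0.077,0.207,0,1],[0,0,0.033,0.077,0.207,0,1],[0,0,0.033,0.077,0.207,0,1],[0,0,0.033,0.077,0.207,0,1],[0,0,0.033,0.077,0.207,0,1],[0,0,0,0,0,0,1]]]'
python3 - <<'E'
from h import *
w=grab('wrist','w1.png');print(np.round(w['mtx'],1));T=np.array(w['world_to_cam']);print(-T[:3,:3].T@T[:3,3],T[:3,:3].round(3))
E
```

```text
time: 2.08
tool_pos: [0.475, 0.1371, 0.2309]
tool_rot: [-0.0, 0.994, 0.11, -0.001]
contact_force: [-0.5, -0.0, -0.6]
gripper_width: 1.0
[[309.7   0.  320.5]
 [  0.  309.7 198.7]
 [  0.    0.    1. ]]
[0.45765947 0.21490911 0.37339186] [[ 0.976  0.22  -0.002]
 [ 0.209 -0.927  0.311]
 [ 0.067 -0.303 -0.951]]
```

View pics/w1.png

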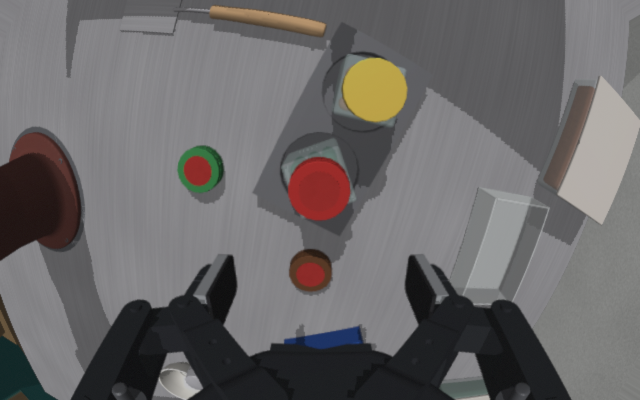

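The wrist view shows the red cap at (320,188), jar2 at (375,90), and part of the jar shoulder behind the cap. I'll zoom in to get the yaw.

```bash
python3 - <<'E'
from h import *
w=grab('wrist');a=w['frame']
h=cv2.cvtColor(a,cv2.COLOR_BGR2HSV)
m=(((h[...,0]<8)|(h[...,0]>172))&(h[...,1]>130)&(h[...,2]>110)).astype(np.uint8);m[:, :265]=0;m[240:]=0
c=max(cv2.findContours(m,0,1)[0],key=cv2.contourArea)[:,0]
P=np.array([onz(w,u,v,.102,1)[:2]*1000 for u,v in c],np.float32)
print('cap',cv2.minEnclosingCircle(P),cv2.fitEllipse(P))
# rectified: plane z=.076, 0.5mm... x down->x, y
N=560;s=0.25e-3;cx,cy=.474,.137
T=np.array(w['world_to_cam']);K=np.array(w['mtx'])
j,i=np.meshgrid(np.arange(N),np.arange(N))
X=cx-(i-N/2)*s;Y=cy-(j-N/2)*s
def rect(z):
    p=np.stack([X,Y,np.full_like(X,z),np.ones_like(X)],-1)@T.T
    r=np.hypot(p[...,0],p[...,1]);th=np.arctan2(r,p[...,2]);k=th/r
    return cv2.remap(a,(K[0,0]*p[...,0]*k+K[0,2]).astype(np.float32),(K[1,1]*p[...,1]*k+K[1,2]).astype(np.float32),1)
cv2.imwrite('pics/r.png',cv2.convertScaleAbs(rect(.076),alpha=1.3))
E
```

```text
cap ((473.1778564453125, 136.4673309326172), 30.10932731628418) ((473.0811767578125, 136.26840209960938), (55.52195358276367, 59.26270294189453), 15.92682933807373)
```

View pics/r.png

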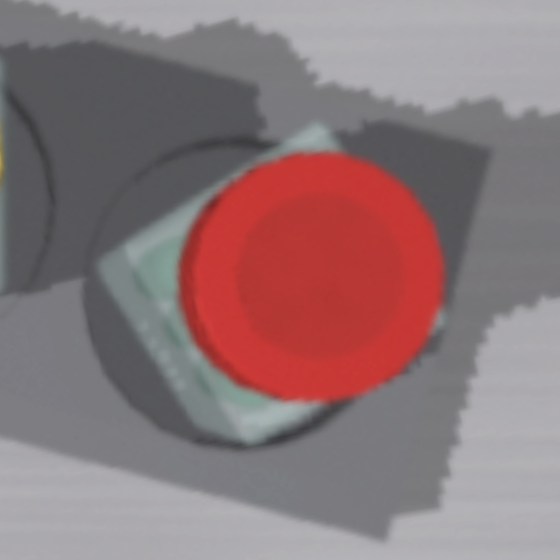

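```bash
python3 - <<'E'
from h import *
w=grab('wrist');a=w['frame']
cv2.imwrite('pics/r2.png',cv2.resize(cv2.convertScaleAbs(a[120:240,265:375],alpha=1.5),None,fx=5,fy=5,interpolation=2))
E
```

```text
(no output)
```

View pics/r2.png

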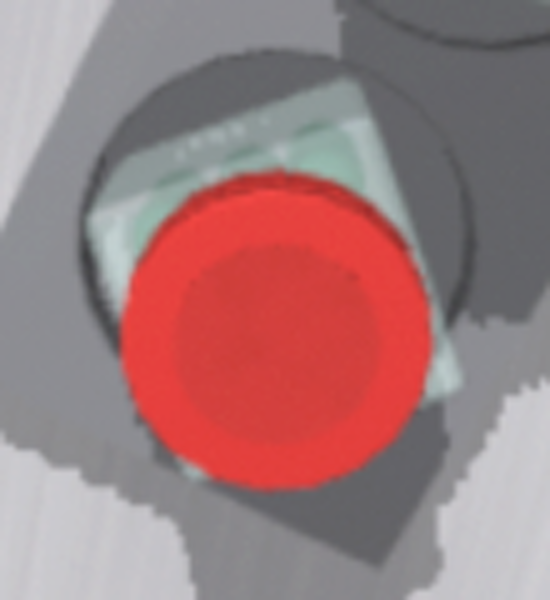

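```bash
python3 - <<'E'
from h import *
w=grab('wrist')
c=np.array([onz(w,265+x/5,120+y/5,.076,1)[:2] for x,y in((90,212),(372,115),(462,385),(190,478))])*1000
print(c.round(1),c.mean(0),(c[0]+c[2])/2)
for i in range(4):
    d=c[(i+1)%4]-c[i];print(np.hypot(*d).round(1),np.degrees(np.arctan2(d[1],d[0]))%90)
h=cv2.cvtColor(w['frame'],cv2.COLOR_BGR2HSV)
s=manip.state();print(s['tool_pos'],s['time'])
E
```

```text
[[434.  145.2]
 [483.8 175.6]
 [514.2 126.2]
 [464.3  94.7]] [474.0781654  135.44006643] [474.1070069  135.72879739]
58.3 31.455180643617563
58.0 31.627033562185474
59.0 32.35324418362646
59.0 30.942920972789068
[0.47458759 0.13334613 0.23111678] 2.275
```

Jar yaw is 31.6°, with the centre at (0.474, 0.1357). The brace is at 26.5°, so the jar needs turning by −5°. Descending and gripping the cap now, with the fingertips kept above the shoulder.

```bash
python3 -m pendant '[[[0,0,0,0,0.004,-0.105,1],[0,0,0,0,0,-0.105,1],[0,0,0,0,0,-0.105,1],[0,0,0,0,0,-0.105,1],[0,0,0,0,0,-0.105,1],[0,0,0,0,0,-0.1,1],[0,0,0,0,0,0,1],[0,0,0,0,0,0,0],[0,0,0,0,0,0,0],[0,0,0,0,0,0,0],[0,0,0,0,0,0,0],[0,0,0,0,0,0,0],[0,0,0,0,0,0,0]]]'
python3 - <<'E'
from h import *
a=grab('wrist')['frame'];cv2.imwrite('pics/w2.png',cv2.convertScaleAbs(a[150:400,120:520],alpha=1.5))
E
```

```text
time: 3.9
tool_pos: [0.4757, 0.135, 0.0772]
tool_rot: [0.0, 0.994, 0.108, 0.001]
contact_force: [-3.7, -2.0, 6.6]
gripper_width: 0.663
```

View pics/w2.png

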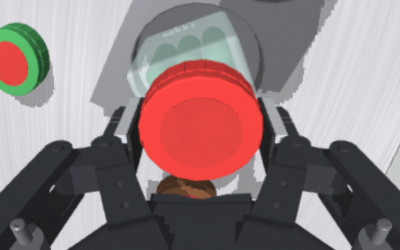

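Gripped, width 0.663 (56 mm against 58 mm). Lift, carry, and turn by −5°.

```bash
python3 -m pendant '[[[0,0,0,0,0,0.06,0],[0,0,0,0,0,0.1,0],[0,0,0,0,0,0.1,0],[0,0,0,0,0,0.06,0],[0,0,-0.004,0.043,-0.158,0,0],[0,0,-0.004,0.043,-0.158,0,0],[0,0,-0.004,0.043,-0.158,0,0],[0,0,-0.004,0.043,-0.158,0,0],[0,0,-0.003,0.042,-0.157,0,0],[0,0,-0.003,0.042,-0.157,0,0],[0,0,-0.003,0.042,-0.157,0,0],[0,0,-0.003,0.042,-0.157,0,0],[0,0,0,0,0,0,0],[0,0,0,0,0,0,0]]]'
python3 - <<'E'
from h import *
a=grab('wrist','w3.png')['frame'];g=grab('scene')['frame'];t=grab('top','t3.png')['frame']
r=lambda x:cv2.convertScaleAbs(x,alpha=1.5)
A=cv2.resize(r(a[150:400,120:520]),(480,300));B=cv2.resize(r(g[150:275,220:420]),(480,300),interpolation=2)
cv2.imwrite('pics/v3.png',np.vstack([A,B]))
E
```

```text
time: 5.7
tool_pos: [0.5594, -0.1793, 0.1545]
tool_rot: [-0.001, 0.998, 0.064, -0.001]
contact_force: [0.4, 0.5, -4.2]
gripper_width: 0.662
```

View pics/v3.png

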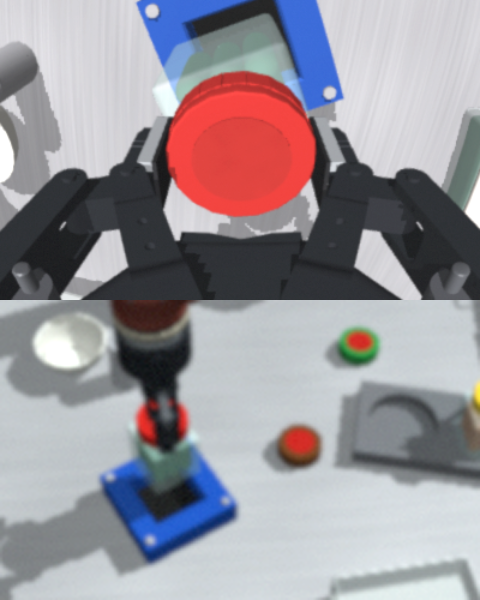

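Jar is held above the brace. One zoom to compare its edges with the pocket's.

```bash
python3 - <<'E'
import cv2
a=cv2.imread('pics/w3.png')
cv2.imwrite('pics/z3.png',cv2.resize(cv2.convertScaleAbs(a[110:260,220:420],alpha=1.6),None,fx=4,fy=4,interpolation=2))
E
```

```text
(no output)
```

View pics/z3.png

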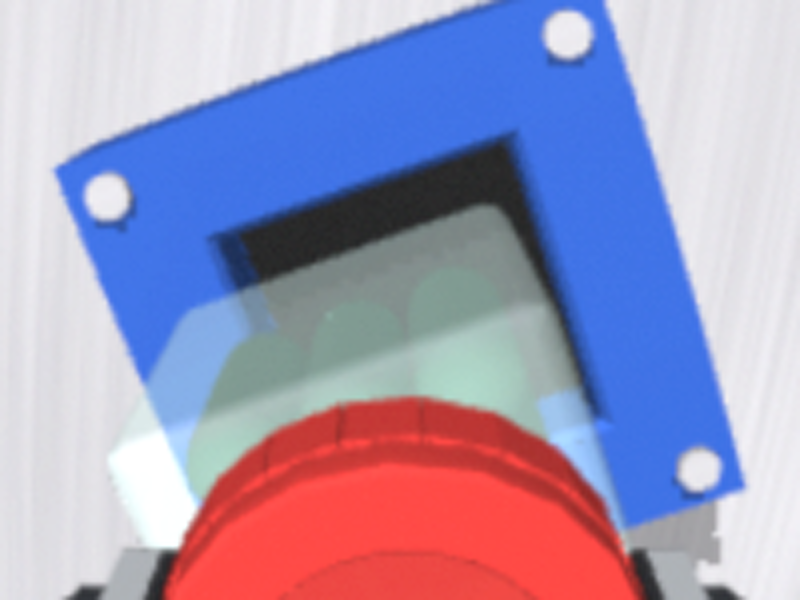

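```bash
python3 - <<'E'
from h import *
w=grab('wrist')
P=lambda L,z:np.array([onz(w,220+x/4,110+y/4,z,1)[:2] for x,y in L])*1000
def ang(a,b):d=b-a;return round(np.degrees(np.arctan2(d[1],d[0]))%90,1),round(np.hypot(*d),1)
s=P([(108,196),(568,33),(699,467)],.038);print('screws',s.round(1),'ctr',(s[0]+s[2])/2,ang(s[0],s[1]),ang(s[1],s[2]))
p=P([(210,237),(515,132),(607,422)],.036);print('pocket ctr',(p[0]+p[2])/2,ang(p[0],p[1]),ang(p[1],p[2]))
b=P([(190,308),(488,205)],.083);print('jarbottom',b.round(1),ang(*b))
h=P([(108,460),(525,303)],.153);print('shoulder',h.round(1),ang(*h))
print(manip.state()['tool_pos'])
E
```

```text
screws [[ 492.2 -156.1]
 [ 585.2 -109.2]
 [ 631.9 -202. ]] ctr [ 562.04868345 -179.01747912] (np.float64(26.7), np.float64(104.1)) (np.float64(26.7), np.float64(103.8))
pocket ctr [ 561.85758672 -178.66152955] (np.float64(26.5), np.float64(69.6)) (np.float64(26.5), np.float64(69.7))
jarbottom [[ 518.8 -165.2]
 [ 569.6 -139.6]] (np.float64(26.8), np.float64(56.9))
shoulder [[ 519.6 -165.5]
 [ 569.3 -137.9]] (np.float64(29.0), np.float64(56.8))
[ 0.55965346 -0.17875786  0.15491467]
```

Yaw matches (26.8° against 26.5°). The jar sits about 3 mm short in x, so I correct by +3 mm and start descending.

```bash
python3 -m pendant '[[[0,0,0,0.012,0.002,0,0],[0,0,0,0,0,0,0],[0,0,0,0,0,-0.06,0],[0,0,0,0,0,-0.06,0],[0,0,0,0,0,-0.04,0],[0,0,0,0,0,-0.03,0],[0,0,0,0,0,-0.03,0],[0,0,0,0,0,0,0]]]'
```

```text
time: 6.9
tool_pos: [0.5625, -0.1791, 0.0993]
tool_rot: [-0.0, 0.998, 0.064, -0.001]
contact_force: [0.1, 0.2, -4.5]
gripper_width: 0.659
```

```bash
python3 -m pendant '[[[0,0,0,0,0,-0.025,0],[0,0,0,0,0,-0.02,0],[0,0,0,0,0,-0.01,0],[0,0,0,0,0,-0.007,0],[0,0,0,0,0,0,0]]]'
```

```text
time: 7.52
tool_pos: [0.5628, -0.1793, 0.0845]
tool_rot: [-0.0, 0.998, 0.064, -0.0]
contact_force: [0.3, 0.1, -4.8]
gripper_width: 0.657
```

```bash
python3 -m pendant '[[[0,0,0,0,0,-0.005,0],[0,0,0,0,0,-0.004,0],[0,0,0,0,0,0,0]]]'; python3 -m pendant '[[[0,0,0,0,0,-0.004,0],[0,0,0,0,0,0,0]]]'
```

```text
time: 7.9
tool_pos: [0.5628, -0.1792, 0.0822]
tool_rot: [-0.0, 0.998, 0.064, -0.0]
contact_force: [0.0, 0.5, -4.9]
gripper_width: 0.657
time: 8.15
tool_pos: [0.563, -0.1794, 0.0815]
tool_rot: [0.0, 0.998, 0.064, 0.0]
contact_force: [0.6, -0.1, -4.8]
gripper_width: 0.66
```

```bash
python3 -m pendant '[[[0,0,0,0,0,-0.004,0],[0,0,0,0,0,0,0]]]'; python3 -m pendant '[[[0,0,0,0,0,-0.004,0],[0,0,0,0,0,0,0]]]'
```

```text
time: 8.4
tool_pos: [0.5631, -0.1796, 0.0814]
tool_rot: [0.0, 0.998, 0.064, 0.0]
contact_force: [-3.5, -0.1, 3.5]
gripper_width: 0.66
time: 8.65
tool_pos: [0.5636, -0.1798, 0.0813]
tool_rot: [0.001, 0.998, 0.064, 0.001]
contact_force: [-4.4, 0.5, 6.6]
gripper_width: 0.658
```

Seated at the expected height (TCP 0.0815, contact force up). Unscrewing anticlockwise.

```bash
python3 -m pendant '[[[0,0,0.05,0,0,0,0],[0,0,0.05,0,0,0,0],[0,0,0.05,0,0,0,0],[0,0,0.05,0,0,0,0],[0,0,0.05,0,0,0,0],[0,0,0,0,0,0,0]]]'; python3 - <<'E'
from h import *
s=manip.state();print(s['ft_torque'],s['contact_force'],s['joint_pos'])
E
```

```text
time: 9.4
tool_pos: [0.5643, -0.1796, 0.0809]
tool_rot: [0.001, 0.898, 0.44, 0.001]
contact_force: [0.0, 1.1, 5.2]
gripper_width: 0.659
[ 0.31148333 -0.00846791  0.12943963] [0.0303029  1.12428463 5.21081408] [-4.34130462e-01  1.12019326e-01  1.81297239e+00  7.58639520e-04
  1.21318194e+00 -1.34555938e+00]
```

```bash
python3 -m pendant '[[[0,0,0.05,0,0,0,0],[0,0,0.05,0,0,0,0],[0,0,0.05,0,0,0,0],[0,0,0.05,0,0,0,0],[0,0,0.05,0,0,0,0],[0,0,0.02,0,0,0,0],[0,0,0,0,0,0,0]]]'; python3 - <<'E'
from h import *
s=manip.state();q=s['tool_rot'];print(s['ft_torque'],s['contact_force'],2*np.degrees(np.arctan2(q[2],q[1])))
w=grab('wrist')['frame'];g=grab('scene')['frame']
r=lambda x:cv2.convertScaleAbs(x,alpha=1.5)
cv2.imwrite('pics/v5.png',np.vstack([cv2.resize(r(w[120:370,120:520]),(480,300)),cv2.resize(r(g[180:260,240:368]),(480,300),interpolation=2)]))
E
```

```text
time: 10.28
tool_pos: [0.5643, -0.1796, 0.0814]
tool_rot: [0.002, 0.638, 0.77, 0.001]
contact_force: [-0.9, 0.6, 7.5]
gripper_width: 0.659
[ 0.34630069  0.28771293 -0.02941026] [-0.86055336  0.62989288  7.4593913 ] 100.74937486845147
```

View pics/v5.png

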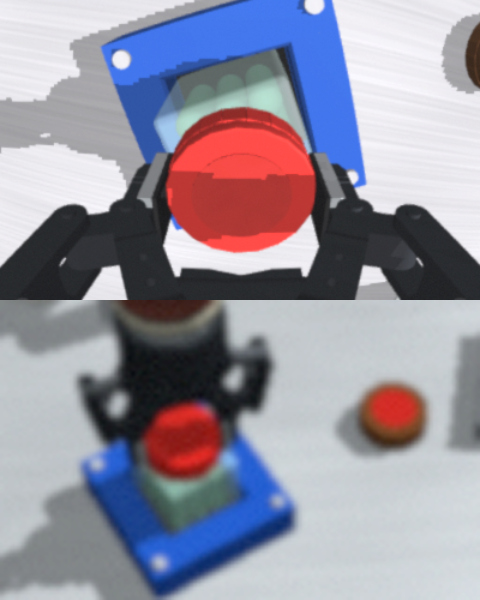

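Rotated 1.63 rad with the jar seated; the residual torque is near zero. Lifting a little and checking whether the jar's weight comes along (it read −4.8 N when carried).

```bash
python3 -m pendant '[[[0,0,0,0,0,0.012,0],[0,0,0,0,0,0.012,0],[0,0,0,0,0,0,0],[0,0,0,0,0,0,0]]]'; python3 - <<'E'
from h import *
s=manip.state();print(s['ft_torque'],s['contact_force'])
E
```

```text
time: 10.88
tool_pos: [0.5624, -0.1792, 0.0847]
tool_rot: [-0.0, 0.637, 0.771, -0.0]
contact_force: [0.1, -0.4, -1.3]
gripper_width: 0.66
[-0.00360415  0.03624795  0.01471087] [ 0.10755354 -0.39712477 -1.26911928]
```

```bash
python3 -m pendant '[[[0,0,0,0,0,0.02,0],[0,0,0,0,0,0.03,0],[0,0,0,0,0,0.04,0],[0,0,0,0,0,0.04,0],[0,0,0,0,0,0.03,0],[0,0,0,0,0,0.015,0],[0,0,0,0,0,0,0],[0,0,0,0,0,0,0],[0,0,0,0,0,0,0]]]'; python3 - <<'E'
from h import *
s=manip.state();print(s['contact_force'],s['joint_vel'].round(4))
w=grab('wrist')['frame'];g=grab('scene')['frame']
r=lambda x:cv2.convertScaleAbs(x,alpha=1.5)
cv2.imwrite('pics/v6.png',np.vstack([cv2.resize(r(w[120:370,120:520]),(480,300)),cv2.resize(r(g[150:260,220:396]),(480,300),interpolation=2)]))
E
```

```text
time: 12.0
tool_pos: [0.5626, -0.1791, 0.1285]
tool_rot: [-0.0, 0.637, 0.771, -0.0]
contact_force: [0.9, 0.2, -0.5]
gripper_width: 0.659
[ 0.90811686  0.2164187  -0.47727285] [-0.0019  0.0031 -0.0013  0.0015 -0.0008  0.001 ]
```

View pics/v6.png

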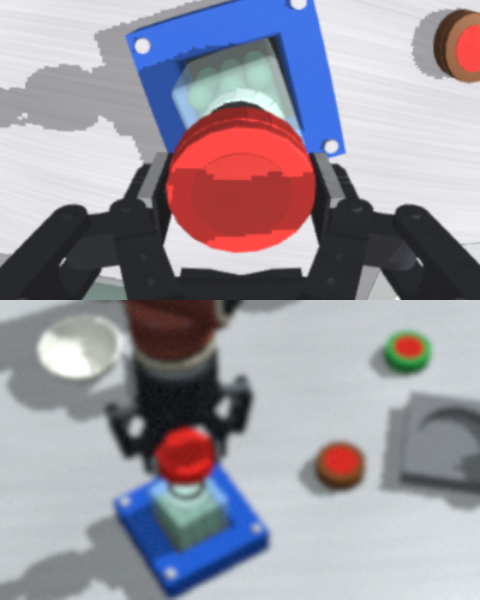

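The jar stays in the brace with its neck bare, and the cap is held level above it. The tool is at rest and the force is only about the cap's weight. Handing in.

```bash
python3 -c "
from h import *
print(manip.job_done())"
```

```text
the job is handed in; nothing more can be done
None
```

The job is handed in at 12 s of the allowed 38 s; no verdict was reported. I carried the red-capped jar from the carrier by its cap and stood it down in the brace pocket. I then turned the cap 1.63 rad anticlockwise and lifted it about 47 mm, so its lower edge is about 35 mm above the mouth.

**Final checks:**
- **Seating:** the jar stopped at the height expected for the pocket floor. The tool stood at 0.0815 m, and the vertical force changed from −4.8 N to +6.6 N.
- **Cap release:** after unscrewing, the lift showed only −0.5 to −1.3 N, against −4.8 N when carrying the whole jar. The last picture shows the jar in the brace with its neck bare.
- **Final hold:** the cap is level and still, with the grip width unchanged at 0.66.

**Disagreements and gaps:**
- **Brace position:** the top and wrist views differed by about 3 mm in x. I used the wrist view, and the jar went in without contact.
- **Push while seating:** I pressed about 2 mm past contact. This gave a small sideways force of about 4 N in x, which went away once I lifted.
- **Bystanders:** I touched none that I know of, but I did not measure their positions again at the end.

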